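# Photometer: cell carriage home, wedge slide to its click

### The arm

A 6-joint arm with a two-finger parallel gripper is mounted at the origin on the work surface. World frame = base frame: x ahead of the robot, y to its left, z up, the work surface at z = 0. Lengths are in m, angles in rad, forces in N, time in s.
With the tool pointing down it reaches from about 0.425 to 0.95 m from the base axis. Payload 3.5 kg.
Tool frame: the origin (TCP) lies between the finger pads; the fingertips stand finger_overhang ahead of it and the grasp point (between the pads) lies 3 mm ahead of it (finger_overhang is the distance from the TCP to the fingertips, in m); y points along the fingers, z is the direction in which the jaws open and shut, and the axes are right-handed (so a half turn about y gives the same grasp; the last joint's range is limited). The gripper opens to 85 mm and grips with 20 to 120 N. Pads are 22 mm wide; open, the fingers measure 114 mm over their backs; the gripper's body (76 mm by 85 mm) begins 54 mm behind the grasp point. The pads swing forward as they close: fully open they stand 13 mm farther back than shut.
Start: joints at [-1.351, 0.286, 1.577, -0, 1.279, -0.15], TCP at [0.244, -0.629, 0.253] pointing down, gripper open.
Joint ranges: [-2.77, 2.77], [-0.9, 2.22], [0.21, 2.48], [-1.53, 4.67], [0.24, 2.81], [-2.84, 2.84]. Speed limits (rad/s): [2.79, 2.79, 3.14, 3.14, 3.14, 3.14].

### API

Orientations are given as a 3x3 rotation matrix whose columns are the frame's x, y, z axes.
In Python, from station import read_state, capture, hand_in, find_in, regions_of, mark_of, finger_overhang gives the robot as it stands.
- The arm moves only by the tool arm_command, never from a script. Its argument "increments" is a list that holds one entry, the list of rows, each a list of 7 numbers: the turn, a rotation vector about the tool's x, y, z in units of 8 degrees (1.0 is 8 degrees), then the shift along the tool's x, y, z in units of 25 mm (1.0 is 25 mm), then the closure, from -1 (fully open) to 1 (shut). In form: [[[ax, ay, az, dx, dy, dz, fingers], ...]]. A call has exactly 8 rows; each row is the pose to reach, as a shift and turn from the pose commanded when the call began, along the tool's axes at that moment; what a row does not reach only later rows make up. A row lasts 1/10 s, in which the tool goes at most 50 mm and 8.59 degrees, less where a joint would pass 70% of its speed; a pose out of reach is approached as far as the arm can. A call with a gripper value outside its range is refused whole. The fingers move at their own pace and stop on an object; the grip force is fixed at half the most. Time passes only in rows, so rows that repeat a pose let the fingers close, or fill a call up. It gives the time, the measured TCP pose, the force and the opening at its end, in the units of the state.
- read_state(): the state, without advancing time (a new reading comes with each control period).
- capture(name): name is "scene" or "top"; returns a dict with "img" (420x560x3 uint8, blue, green, red), "fov_y" (degrees; the focal length in pixels is half the picture's height over the tangent of half this angle, whatever the lens; pixels are square), "cx", "cy" (the principal point, pixels), "origin" and "attitude" of the camera in the world. Camera axes: x right, y down, z forward; pixel columns grow to the right and rows downward; lengths in m; the calibration is good to about 2 mm. A picture is of the moment at which its call begins. There is no depth.
- hand_in(): hands the job in, once; it reports no verdict.
Trained networks look in a picture, given as the dict that the camera call returned (one of the last four; its "shot" number tells which), for a name from the list of things; names that differ only in an ending like _2 or _b are one class to them, and where a whole thing is asked for, a point or a joint stands for the part that bears it (a point fixed in the world has none). Each returns a list of dicts, best first, with "score" (0 to 1); they miss things now and then, are a little off and sometimes report something else, mostly with a low value. They report only what shows in the picture. A call takes as long as a camera call.
- find_in(picture, query): "bbox" ([left, top, right, bottom] in pixels, round what is visible of it).
- regions_of(picture, query): "mask" (420x560 bool, what is visible of it) and "bbox" ([left, top, right, bottom] in pixels, round what is visible of it).
- mark_of(picture, query): "at" ([column, row] in pixels: a listed point, or the origin of a listed thing).
The state is a dict: "time": time; "joint_positions": joint angles; "qd": joint speeds; "joint_torque": joint torques, N m; "tcp_pos": TCP position; "ee_rot": TCP orientation; "force": force on the tool from outside, world axes, zero at the start; "wrist_torque": the same for the moment, N m; "finger_gap": finger opening in m.
Only numpy, scipy, OpenCV 4.12 (cv2) and the standard library are available. Lean on these libraries where they do the work, as an engineer would, in place of code of your own. Each camera call takes 0.05 s, during which the arm holds its last target. There are 200 camera calls.

### The job

On the bench photometer, first slide the cell carriage by its steel post along its rods until it is fully home against the stop at the detector head. Then take the tab of the grey-wedge slide between the fingers and push it away from the robot until you feel the sprung ball click into the notch, and finish there: keep holding the tab with the ball fully seated in the notch and do not let go. Do not run the wedge slide on to its far end stop, and do not shift or tip the glassware and boxes around.

Things in the scene. Friction and masses are not known exactly. Their poses are not given: they have to be found in the camera images.
- photometer: bench photometer, fixed: grey base plate 240 (x) by 430 (y) by 12 mm, cream lamp house at its -y end, cream detector head at its +y end, two rods for the cell carriage along y between them, wedge slide along x beside the lamp house. Origin: on the bench under the plate's centre; +x points away from the robot, z up; turned by up to 0.3 rad.
- carriage_post (a point): place to grip the cell carriage: on the axis of its upright steel post, 100 mm above the bench. Post 16 mm in diameter, top at 119 mm; it stands on the robot's side (-x) of a small clear cell. All else on the photometer near it is at most 76 mm above the bench. It moves along the photometer's y.
- carriage (a joint): travel of the cell carriage along the photometer's +y (m): 0 at the lamp end, 0.125 hard against the stop at the detector head. Starts at 0 to 0.05. About 2 N of friction; it stays where it is left.
- wedge_tab (a point): place to grip the wedge slide: middle of its upright aluminium tab, 100 mm above the bench. Tab 30 mm long along the photometer's x, 12 mm thick along its y (pinch across y), from 76 to 119 mm above the bench; all else around it is at most 76 mm high. Below it: black frame with long grey glass on an aluminium bar 210 mm long; all slides along the photometer's x.
- wedge (a joint): travel of the wedge slide along the photometer's +x, away from the robot (m): starts at 0 to 0.025, far end stop at 0.12. The click stop is clamped differently from day to day: the ball meets the notch somewhere between 0.045 and 0.085, to be felt or seen. About 1.2 N of friction elsewhere.
- wedge_notch (a point): the V notch in the side of the slide's bar that faces the lamp house (-y): mouth 11 mm long, 3.3 mm deep; this point is the middle of its mouth, 22 mm above the bench, straight beside the tab's middle (14 mm to -y). It moves with the slide.
- ball (a joint): how far the click stop's 10 mm steel ball is pushed back into its small steel block between bar and lamp house (m): 0 seated in the notch, 0.0025 on the bar's plain side. Sprung with 12 N: within 5 mm of the centre it draws the slide to it with about 7 N; leaving takes 8 to 16 N; a slide let go within 4 mm of the centre is drawn home.
- beaker: empty glass beaker, 66 mm wide, 85 mm high, standing on the base plate on the far side of the rods; loose, to be left alone; origin at the centre of its underside
- flask: conical glass flask, 82 mm wide, 122 mm high, on the bench off the detector end; loose, to be left alone; origin at the centre of its underside
- reagent: brown glass reagent bottle, 60 mm wide, 130 mm high, on the bench off the lamp end; loose, to be left alone; origin at the centre of its underside
- jar: small white jar, 48 mm wide, 55 mm high, standing on the photometer's base plate on the near side; loose, to be left alone; origin at the centre of its underside
- cellbox: open white box, 50 x 50 mm, with four spare clear cells in it, 43 mm high, on the base plate on the near side; loose, to be left alone; origin at the centre of its underside
- tuberack: white test-tube rack with tubes, 70 x 200 mm, 119 mm high, on the bench off the detector end; loose, to be left alone; origin at the centre of its underside
- mortar: white porcelain mortar, 90 mm wide, 50 mm high, on the bench beyond the photometer; loose, to be left alone; origin at the centre of its underside

How it is judged:
On the way, in this order (a step that is already met when the one before it is completed fails the run):
1. the cell carriage is fully home against the stop, the wedge slide's ball not yet in the notch (value of joint carriage above 0.122 m and value of joint ball above 0.0015 m), for 0.2 s.
2. the ball is seated in the notch with the tab held between the fingers (value of joint ball below 0.001 m and contact force between the fingers and wedge above 3 N and distance between the grasp point and wedge_tab below 0.035 m), for 0.3 s.
At the end, for the whole second after the job is handed in: The carriage is within 3 mm of its stop; the ball is seated in the notch (pushed back less than 1 mm, so the slide within about 1.7 mm of the notch's centre), the slide is at rest, and the fingers still hold its tab (more than 3 N on it, the grasp point within 35 mm of the tab's middle) (all of step 2 and value of joint carriage above 0.122 m and velocity of joint wedge between -0.005 and 0.005 m/s); the arm keeps its last pose, push and grip.
It fails at once if the wedge slide is run to its far end stop (value of joint wedge above 0.117 m).
It fails at once if a bystander is shifted by more than 25 mm or tipped (distance of any of beaker, flask, reagent, jar, cellbox, tuberack, mortar from where it was at the start of the episode above 0.025 m or angle between any of beaker, flask, reagent, jar, cellbox, tuberack, mortar's own z axis and vertical above 0.35 rad).
It also fails if it takes over 64 s, if anything falls off the work surface, if the arm or the gripper's body presses on something with over 40 N, if the wrist force passes 120 N, or if a joint passes its speed limit or range.

## Working session

There is one attempt and no reset: what is moved stays moved. The work goes in short steps, Python scripts to look and compute and a tool call to move; the robot and the scene stay as the last step left them, time stands still between calls to the robot, and variables do not carry over. Pictures are saved under pics/ and viewed, about 8 in all and at most 12, crops included, and the job is handed in when it is done.

Besides the shell and the picture viewer there is one more tool, called after ">>>" by a JSON object that holds its "method" and its "body". arm_command: Moves the arm, as the interface text tells. Its arguments: {"type":"object","properties":{"increments":{"type":"array","items":{"type":"array","items":{"type":"array","items":{"type":"number"}}}}},"required":["increments"]}

```bash
mkdir -p pics
cat > h.py <<'E'
import numpy as np, cv2
from station import *
def ray(p,uv):
    f=p["img"].shape[0]/2/np.tan(np.radians(p["fov_y"])/2)
    d=np.array(p["attitude"])@np.array([(uv[0]-p["cx"])/f,(uv[1]-p["cy"])/f,1])
    return np.array(p["origin"]),d/np.linalg.norm(d)
def proj(p,X):
    f=p["img"].shape[0]/2/np.tan(np.radians(p["fov_y"])/2)
    c=np.array(p["attitude"]).T@(np.array(X)-np.array(p["origin"]))
    return f*c[0]/c[2]+p["cx"],f*c[1]/c[2]+p["cy"]
def tri(a,b):
    (o1,d1),(o2,d2)=a,b
    s=np.linalg.lstsq(np.c_[d1,-d2],o2-o1,rcond=None)[0]
    q1=o1+s[0]*d1;q2=o2+s[1]*d2
    return (q1+q2)/2,np.linalg.norm(q1-q2)
def atz(r,z): return r[0]+r[1]*(z-r[0][2])/r[1][2]
E
cat > a.py <<'E'
from h import *
s=read_state();print({k:np.round(v,3).tolist() for k,v in s.items()}, finger_overhang if not callable(finger_overhang) else finger_overhang())
P={n:capture(n) for n in("scene","top")}
for n,p in P.items():
    cv2.imwrite(f"pics/{n}0.png",p["img"]); print(n,p["fov_y"],p["cx"],p["cy"],np.round(p["origin"],3),np.round(p["attitude"],3).tolist())
for q,z in [("carriage_post",.1),("wedge_tab",.1),("wedge_notch",.022),("photometer",0),("beaker",.012),("flask",0),("reagent",0),("jar",.012),("cellbox",.012),("tuberack",0),("mortar",0)]:
    m={n:mark_of(P[n],q) for n in P}
    for n in P:
        if m[n]: print(q,n,[(np.round(x["at"],1).tolist(),round(x["score"],2)) for x in m[n][:2]],np.round(atz(ray(P[n],m[n][0]["at"]),z),4))
    if all(m.values()): print("   tri",[np.round(v,4) for v in tri(*[ray(P[n],m[n][0]["at"]) for n in P])])
E
python3 a.py
```

```text
{'time': 0.0, 'joint_positions': [-1.351, 0.287, 1.578, -0.0, 1.279, -0.15], 'qd': [0.0, 0.0, 0.0, -0.001, -0.002, -0.001], 'joint_torque': [0.001, -40.598, -29.263, -0.0, 0.006, 0.0], 'tcp_pos': [0.244, -0.629, 0.252], 'ee_rot': [[-0.932, -0.001, 0.361], [-0.361, 0.002, -0.932], [-0.0, -1.0, -0.002]], 'force': [-0.286, 0.354, 0.72], 'wrist_torque': [0.048, 0.043, 0.045], 'finger_gap': 0.086} 0.022
scene 57.68929086139885 280.1717499067988 209.3242331335677 [1.051 0.233 0.772] [[-0.377, 0.732, -0.567], [0.926, 0.306, -0.221], [0.012, -0.609, -0.793]]
top 44.7724315789352 278.2452474585598 211.96442341915295 [0.472 0.023 1.24 ] [[-0.006, -0.997, 0.076], [-1.0, 0.009, 0.029], [-0.03, -0.075, -0.997]]
carriage_post scene [([305.2, 196.0], 0.9), ([166.0, 238.6], 0.58)] [0.5131 0.0844 0.1   ]
carriage_post top [([261.9, 231.8], 0.56)] [0.5142 0.0931 0.1   ]
   tri [array([0.5152, 0.089 , 0.1044]), np.float64(0.0079)]
wedge_tab scene [([256.3, 188.3], 0.87)] [ 0.5352 -0.0281  0.1   ]
wedge_tab top [([315.8, 225.6], 0.78)] [ 0.5271 -0.0275  0.1   ]
   tri [array([ 0.5282, -0.0296,  0.0918])
[... 1158 characters left out ...]
252.0], 0.74)] [0.4686 0.0477 0.012 ]
   tri [array([0.4696, 0.0447, 0.0105]), np.float64(0.0065)]
cellbox scene [([332.8, 211.0], 0.58), ([163.7, 239.6], 0.3)] [0.4617 0.1454 0.012 ]
cellbox top [([241.6, 260.9], 0.95)] [0.4478 0.1476 0.012 ]
   tri [array([ 0.4484,  0.1464, -0.0039]), np.float64(0.006)]
tuberack scene [([435.4, 219.2], 0.9)] [0.3774 0.3906 0.    ]
tuberack top [([139.1, 291.8], 0.66)] [0.3742 0.3987 0.    ]
   tri [array([ 0.3747,  0.395 , -0.0013]), np.float64(0.008)]
mortar scene [([287.2, 302.8], 0.89), ([253.1, 205.1], 0.45)] [0.7278 0.1277 0.    ]
mortar top [([256.3, 147.2], 0.88)] [0.7266 0.1123 0.    ]
   tri [array([ 0.7263,  0.1197, -0.0092]), np.float64(0.0142)]
```

Run:
```python
import cv2
a=cv2.imread("pics/scene0.png")[130:320,140:440];cv2.imwrite("pics/s1.png",cv2.resize(a,(800,507),interpolation=cv2.INTER_CUBIC))
a=cv2.imread("pics/top0.png")[130:330,140:420];cv2.imwrite("pics/t1.png",cv2.resize(a,(800,571),interpolation=cv2.INTER_CUBIC))
```

```text
(no output)
```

View pics/s1.png

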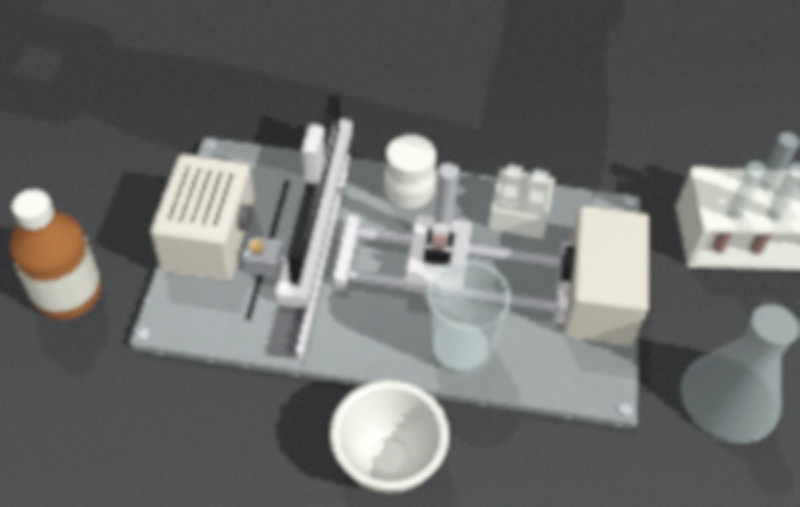

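View pics/t1.png

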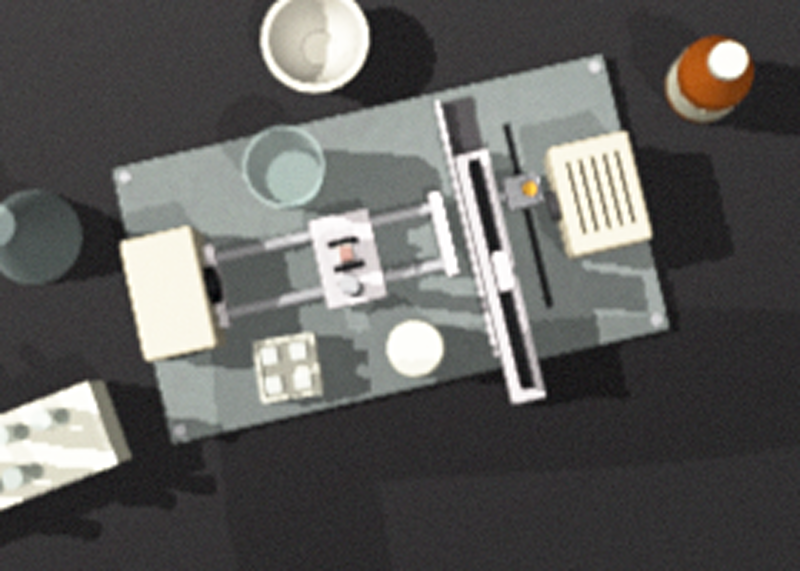

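The scene crop shows the lamp house on the left, the tab at about (314,152) and the post, with its top, at about (449,168). The jar stands before the post and the beaker lies beyond the rods. In the top crop the tab is at (502,270), the post top at (350,285), the ball block at (522,190), and the corner screws at (123,176), (180,432), (595,65) and (657,318).

```bash
cat > b.py <<'E'
from h import *
P={n:capture(n) for n in("scene","top")}
T=lambda x,y:(x/2.857+140,y/2.857+130)
S=lambda x,y:(x/2.667+140,y/2.667+130)
c=[atz(ray(P["top"],T(*k)),.013) for k in((123,176),(180,432),(595,65),(657,318))]
Y=(c[0]+c[1]-c[2]-c[3])[:2];X=(c[0]+c[2]-c[1]-c[3])[:2]
yaw=[np.arctan2(-Y[0],Y[1]),np.arctan2(X[1],X[0])];O=sum(c)[:2]/4
print("screws",np.round(c,3).tolist(),"yaw",yaw,"O",O)
y=yaw[0];R=np.array([[np.cos(y),-np.sin(y)],[np.sin(y),np.cos(y)]])
def show(n,q): print(n,np.round(q,4),"local",np.round(R.T@(q[:2]-O),4))
q,e=tri(ray(P["scene"],S(449,170)),ray(P["top"],T(350,285)));print(e);show("posttop hand",q)
q,e=tri(ray(P["scene"],S(315,129)),ray(P["top"],T(502,270)));print(e);show("tabtop hand",q)
for n,k in (("post",T(350,285)),("tab",T(502,270))): show(n+" z.119",atz(ray(P["top"],k),.119))
for n,k in (("post",S(449,170)),("tab",S(315,129))): show(n+" scene z.119",atz(ray(P["scene"],k),.119))
for qn in("carriage_post","wedge_tab","wedge_notch","photometer","ball","beaker"):
    for n in P:
        m=regions_of(P[n],qn)
        if m:
            k=m[0]["mask"];v=np.argwhere(k);print(qn,n,round(m[0]["score"],2),np.round(m[0]["bbox"]),v.mean(0)[::-1].round(1),len(v))
    r=[mark_of(P[n],qn) for n in P]
    if all(r):
        q,e=tri(*[ray(P[n],a[0]["at"]) for n,a in zip(P,r)]);print(round(e,4));show(qn,q)
show("ball top",atz(ray(P["top"],T(516,192)),.022))
s=read_state();z=np.array(s["ee_rot"])[:,2];print("tool yaw",np.arctan2(z[0],-z[1]))
E
python3 b.py
```

```text
screws [[0.617, 0.29, 0.013], [0.4, 0.24, 0.013], [0.708, -0.112, 0.013], [0.493, -0.16, 0.013]] yaw [np.float64(0.2249760989149824), np.float64(0.2233080895694797)] O [0.55420927 0.06465727]
0.0017330341286184894
posttop hand [0.5178 0.0915 0.1166] local [-0.0295  0.0343]
0.0004077176856595336
tabtop hand [ 0.5281 -0.0259  0.1279] local [-0.0457 -0.0825]
post z.119 [0.5179 0.0905 0.119 ] local [-0.0296  0.0333]
tab z.119 [ 0.5286 -0.0265  0.119 ] local [-0.0453 -0.0832]
post scene z.119 [0.5195 0.0929 0.119 ] local [-0.0276  0.0352]
tab scene z.119 [ 0.5208 -0.0293  0.119 ] local [-0.0535 -0.0841]
carriage_post scene 0.82 [290. 191. 319. 241.] [304.2 218.1] 655
carriage_post top 0.8 [250. 204. 276. 238.] [261.5 220. ] 646
0.1955
carriage_post [0.5876 0.2031 0.2735] local [0.0635 0.1275]
wedge_tab scene 0.96 [244. 168. 273. 246.] [258.  205.7] 937
wedge_tab top 0.62 [300. 181. 330. 270.] [314.8 226.6] 1141
0.0103
wedge_tab [ 0.5366 -0.0254  0.1   ] local [-0.0373 -0.0839]
wedge_notch scene 0.94 [242. 164. 272. 246.] [257.8 206.6] 1042
wedge_notch top 0.71 [299. 185. 333. 272.] [314.8 227. ] 1098
photometer scene 0.94 [189. 168. 385. 291.] [287.4 234. ] 13746
photometer top 0.93 [176. 149. 376. 285.] [278.  216.7] 16679
0.0026
photometer [0.5605 0.0722 0.0015] local [0.0078 0.0059]
ball top 0.49 [ 89. 266. 187. 324.] [137.6 291.9] 2706Traceback (most recent call last):
  File "b.py", line 20, in <module>
    r=[mark_of(P[n],qn) for n in P]
       ~~~~~~~^^^^^^^^^
ValueError: it knows: beaker, carriage_post, cellbox, flask, jar, mortar, photometer, reagent, tuberack, wedge_notch, wedge_tab
```

```bash
cat > go.py <<'E'
import sys
from h import *
from scipy.spatial.transform import Rotation as Ro
# usage: go.py x y z yaw   (target TCP; tool down, jaws along photometer y)
def rows(p,yaw):
    s=read_state();R=np.array(s["ee_rot"]);c,n=np.cos(yaw),np.sin(yaw)
    G=np.array([[-c,0,n],[-n,0,-c],[0,-1,0]])
    a=Ro.from_matrix(R.T@G).as_rotvec(degrees=True)/8
    print(np.round(a,3),np.round(R.T@(np.array(p)-s["tcp_pos"])/.025,3))
v=list(map(float,sys.argv[1:]))
for i in range(0,len(v),4): rows(v[i:i+3],v[i+3])
E
python3 go.py .50 -.32 .25 .30  .518 .091 .2 .225
```

```text
[0.  0.5 0. ] [-14.02    0.133  -7.836]
[0.    1.037 0.   ] [-20.633   2.133 -22.905]
```

>>> {"method": "arm_command", "body": {"increments": [[[0,0.1,0,-1.7,0,-0.9,-1],[0,0.2,0,-3.4,0,-1.9,-1],[0,0.3,0,-5.1,0,-2.8,-1],[0,0.4,0,-6.8,0,-3.8,-1],[0,0.5,0,-8.5,0,-4.8,-1],[0,0.5,0,-10.2,0,-5.8,-1],[0,0.5,0,-12,0.1,-6.8,-1],[0,0.5,0,-14,0.1,-7.8,-1]]]}}

```text
time: 3.0
tcp_pos: [0.4957, -0.3247, 0.2509]
ee_rot: [[-0.955, 0.0, 0.295], [-0.295, -0.0, -0.955], [-0.0, -1.0, 0.0]]
force: [0.4, -0.9, 0.6]
finger_gap: 0.0852
```

```bash
python3 go.py .518 .091 .2 .225
```

```text
[-0.001  0.536 -0.001] [ -5.762   2.033 -15.622]
```

>>> {"method": "arm_command", "body": {"increments": [[[0,0.1,0,-0.7,0,-1.8,-1],[0,0.2,0,-1.4,0,-3.7,-1],[0,0.3,0,-2.1,0.2,-5.6,-1],[0,0.4,0,-2.8,0.5,-7.5,-1],[0,0.5,0,-3.5,0.8,-9.4,-1],[0,0.54,0,-4.2,1.2,-11.3,-1],[0,0.54,0,-5.0,1.6,-13.3,-1],[0,0.54,0,-5.76,2.03,-15.1,-1]]]}}

```text
time: 3.8
tcp_pos: [0.5199, 0.0687, 0.2026]
ee_rot: [[-0.975, 0.002, 0.223], [-0.223, -0.0, -0.975], [-0.002, -1.0, 0.001]]
force: [0.7, -1.2, 0.1]
finger_gap: 0.0852
```

```bash
python3 - <<'E'
from h import *
for n in("scene","top"):
    p=capture(n);cv2.imwrite(f"pics/{n}2.png",p["img"])
    for x in ((.518,.091,.119),(.528,-.027,.119)):print(n,proj(p,x))
a=cv2.imread("pics/scene2.png")[130:290,200:400];cv2.imwrite("pics/s2.png",cv2.resize(a,(700,560),interpolation=cv2.INTER_CUBIC))
E
python3 go.py .518 .091 .103 .225
```

```text
scene (np.float64(307.7901222227894), np.float64(193.03043208381158))
scene (np.float64(257.7412991874038), np.float64(180.82318621488557))
top (np.float64(262.29910676396344), np.float64(229.72845613951026))
top (np.float64(315.93298635351175), np.float64(224.77413031453747))
[0.017 0.045 0.016] [-0.161  3.91  -0.744]
```

View pics/s2.png

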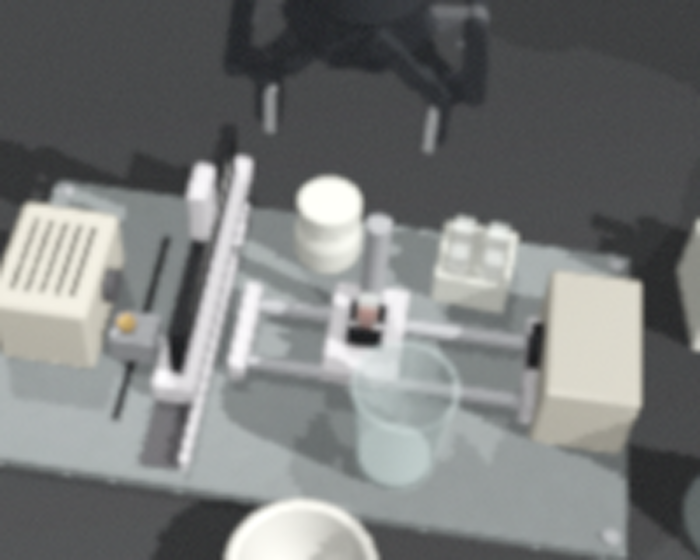

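>>> {"method": "arm_command", "body": {"increments": [[[0,0,0,-0.1,0,-0.6,-1],[0,0,0,-0.1,0.6,-0.6,-1],[0,0,0,-0.1,1.4,-0.6,-1],[0,0,0,-0.1,2.3,-0.6,-1],[0,0,0,-0.1,3.2,-0.6,-1],[0,0,0,-0.1,3.9,-0.6,-1],[0,0,0,-0.1,3.9,-0.6,-1],[0,0,0,-0.1,3.9,-0.6,-1]]]}}

```text
time: 4.7
tcp_pos: [0.519, 0.0809, 0.1044]
ee_rot: [[-0.975, -0.001, 0.221], [-0.221, -0.0, -0.975], [0.001, -1.0, -0.0]]
force: [0.3, 0.0, 1.2]
finger_gap: 0.0852
```

```bash
python3 go.py .518 .091 .103 .225;python3 - <<'E'
from h import *
p=capture("scene");cv2.imwrite("pics/scene3.png",p["img"])
a=p["img"][130:290,200:400];cv2.imwrite("pics/s3.png",cv2.resize(a,(700,560),interpolation=cv2.INTER_CUBIC))
E
```

```text
[ 0.    -0.015  0.005] [-0.051  0.057 -0.402]
```

View pics/s3.png

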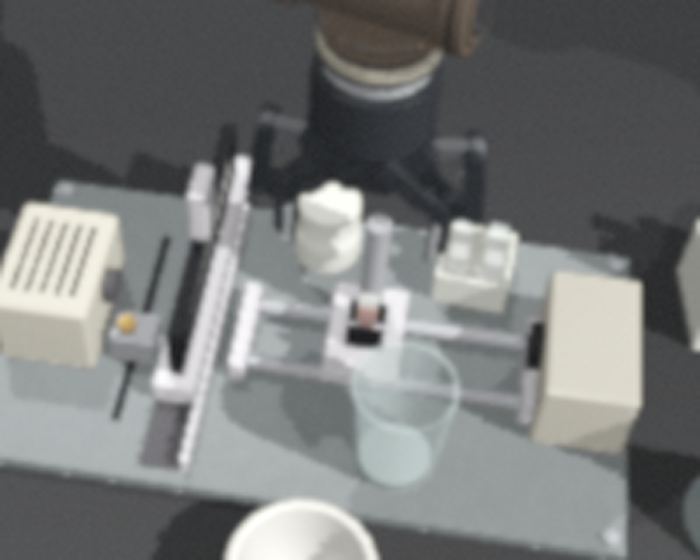

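The open fingers stand at about (285,215) and (435,240), to either side of the post (380,240), with clear space all round. Centre on the post and close.

>>> {"method": "arm_command", "body": {"increments": [[[0,0,0,0,0,-0.4,-1],[0,0,0,0,0,-0.4,1],[0,0,0,0,0,-0.4,1],[0,0,0,0,0,-0.4,1],[0,0,0,0,0,-0.4,1],[0,0,0,0,0,-0.4,1],[0,0,0,0,0,-0.4,1],[0,0,0,0,0,-0.4,1]]]}}

```text
time: 5.55
tcp_pos: [0.5169, 0.0916, 0.105]
ee_rot: [[-0.975, -0.0, 0.223], [-0.223, -0.0, -0.975], [0.0, -1.0, 0.0]]
force: [-0.7, 0.3, 2.4]
finger_gap: 0.0148
```

>>> {"method": "arm_command", "body": {"increments": [[[0,0,0,0,0,-0.3,1],[0,0,0,0,0,-0.7,1],[0,0,0,0,0,-1.1,1],[0,0,0,0,0,-1.5,1],[0,0,0,0,0,-1.9,1],[0,0,0,0,0,-2.2,1],[0,0,0,0,0,-2.5,1],[0,0,0,0,0,-2.7,1]]]}}

```text
time: 6.35
tcp_pos: [0.5018, 0.1583, 0.105]
ee_rot: [[-0.975, 0.001, 0.223], [-0.223, 0.0, -0.975], [-0.001, -1.0, 0.0]]
force: [0.0, -2.0, 3.4]
finger_gap: 0.015
```

>>> {"method": "arm_command", "body": {"increments": [[[0,0,0,0,0,-0.15,1],[0,0,0,0,0,-0.3,1],[0,0,0,0,0,-0.45,1],[0,0,0,0,0,-0.6,1],[0,0,0,0,0,-0.75,1],[0,0,0,0,0,-0.9,1],[0,0,0,0,0,-1.0,1],[0,0,0,0,0,-1.0,1]]]}}

```text
time: 7.15
tcp_pos: [0.499, 0.1714, 0.105]
ee_rot: [[-0.974, 0.003, 0.227], [-0.227, -0.023, -0.974], [0.002, -1.0, 0.023]]
force: [5.7, -42.9, 4.1]
finger_gap: 0.0146
```

>>> {"method": "arm_command", "body": {"increments": [[[0,0,0,0,0,0.2,1],[0,0,0,0,0,0.3,1],[0,0,0,0,0,0.3,1],[0,0,0,0,0,0.3,-1],[0,0,0,0,0,0.3,-1],[0,0,0,0,0,0.3,-1],[0,0,0,0,0,0.3,-1],[0,0,0,0,0,0.3,-1]]]}}

```text
time: 7.95
tcp_pos: [0.4975, 0.1749, 0.1045]
ee_rot: [[-0.975, -0.001, 0.223], [-0.223, 0.0, -0.975], [0.001, -1.0, -0.0]]
force: [-0.2, 1.6, -1.0]
finger_gap: 0.0846
```

Run:
```python
from h import *
s=read_state();print(s["time"],np.round(s["tcp_pos"],4),np.round(s["force"],1),s["finger_gap"])
p=capture("scene");cv2.imwrite("pics/scene4.png",p["img"])
a=p["img"][130:290,200:400];cv2.imwrite("pics/s4.png",cv2.resize(a,(700,560),interpolation=cv2.INTER_CUBIC))
```

```text
7.95 [0.4975 0.1749 0.1045] [-0.2  1.6 -1. ] 0.08456997955755022
```

View pics/s4.png

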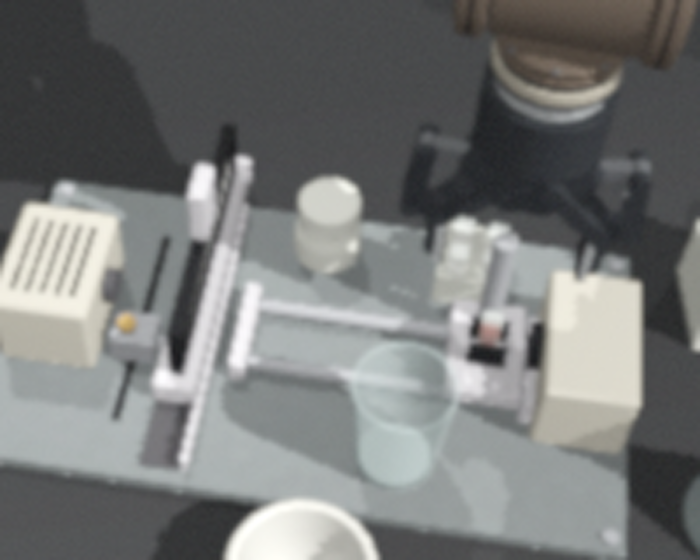

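Pictures so far: 5. The carriage block, with its right edge at about (525,350), now touches the stop bracket beside the detector head. The post stands at about (498,265) and nothing else has moved. Next is the tab.

```bash
python3 - <<'E'
from h import *
p=capture("top");s=capture("scene")
y=.2245;R=np.array([[np.cos(y),-np.sin(y)],[np.sin(y),np.cos(y)]]);O=np.array([.5542,.0647])
L=lambda q:np.round(R.T@(q[:2]-O),4)
T=lambda x,y:(x/2.857+140,y/2.857+130)
S=lambda x,y:(x/3.5+200,y/3.5+130)
for z in(.03,.04): print("block",z,L(atz(ray(p,T(520,191)),z)),L(atz(ray(s,S(133,325)),z)))
for n,im in(("top",p),("scene",s)):
  for q,z in(("wedge_tab",.1),("wedge_notch",.022),("carriage_post",.1)):
    m=mark_of(im,q); print(n,q,[(L(atz(ray(im,k["at"]),z)),round(k["score"],2)) for k in m[:1]])
E
python3 go.py .498 .175 .16 .2245 .528 -.028 .16 .2245 .528 -.028 .103 .2245
```

```text
block 0.03 [ 0.0189 -0.118 ] [ 0.0161 -0.1222]
block 0.04 [ 0.018  -0.1172] [ 0.023  -0.1198]
top wedge_tab [(array([-0.0455, -0.0826]), 0.92)]
top wedge_notch [(array([-0.0484, -0.0995]), 0.85)]
top carriage_post []
scene wedge_tab [(array([-0.0328, -0.0859]), 0.97)]
scene wedge_notch [(array([-0.0447, -0.1084]), 0.88)]
scene carriage_post [(array([-0.0306,  0.1081]), 0.87)]
[ 0.     0.001 -0.001] [-0.009 -2.209 -0.017]
[ 0.     0.001 -0.001] [ 0.629 -2.21   8.167]
[ 0.     0.001 -0.001] [0.63  0.07  8.167]
```

>>> {"method": "arm_command", "body": {"increments": [[[0,0,0,0,-1.1,0,-1],[0,0,0,0,-2.2,0,-1],[0,0,0,0.1,-2.3,1.0,-1],[0,0,0,0.2,-2.3,2.6,-1],[0,0,0,0.3,-2.3,4.3,-1],[0,0,0,0.5,-2.3,6.0,-1],[0,0,0,0.6,-2.3,7.4,-1],[0,0,0,0.6,-2.3,8.2,-1]]]}}

```text
time: 9.2
tcp_pos: [0.5291, -0.0313, 0.1624]
ee_rot: [[-0.975, 0.001, 0.22], [-0.22, -0.001, -0.975], [-0.0, -1.0, 0.001]]
force: [0.2, 0.2, -0.2]
finger_gap: 0.0855
```

>>> {"method": "arm_command", "body": {"increments": [[[0,0,0,0,0,0,-1],[0,0,0,0,0,0,-1],[0,0,0,0,0.5,0,-1],[0,0,0,0,1.2,0,-1],[0,0,0,0,1.9,0,-1],[0,0,0,0,2.3,0,-1],[0,0,0,0,2.3,0,-1],[0,0,0,0,2.3,0,-1]]]}}

```text
time: 10.0
tcp_pos: [0.5289, -0.0281, 0.1047]
ee_rot: [[-0.975, -0.0, 0.224], [-0.224, 0.0, -0.975], [0.0, -1.0, -0.0]]
force: [-0.1, 0.1, 1.4]
finger_gap: 0.0853
```

```bash
python3 go.py .528 -.028 .103 .2245
python3 - <<'E'
from h import *
p=capture("scene");cv2.imwrite("pics/scene5.png",p["img"])
a=p["img"][120:280,180:380];cv2.imwrite("pics/s5.png",cv2.resize(a,(700,560),interpolation=cv2.INTER_CUBIC))
E
```

```text
[0.001 0.007 0.001] [ 0.034  0.066 -0.013]
```

View pics/s5.png

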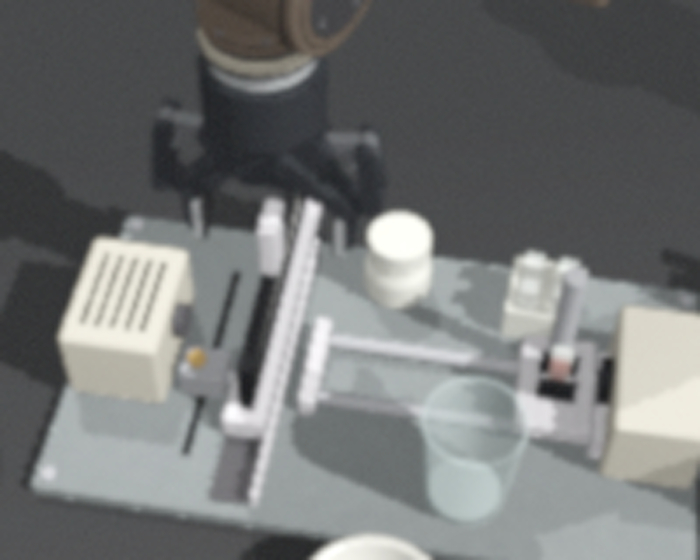

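The fingers at about (197,215) and (340,235) straddle the tab at (270,235), and the carriage is still home. Close on it.

>>> {"method": "arm_command", "body": {"increments": [[[0,0,0,0,0,0,1],[0,0,0,0,0,0,1],[0,0,0,0,0,0,1],[0,0,0,0,0,0,1],[0,0,0,0,0,0,1],[0,0,0,0,0,0,1],[0,0,0,0,0,0,1],[0,0,0,0,0,0,1]]]}}

```text
time: 10.85
tcp_pos: [0.5287, -0.0279, 0.105]
ee_rot: [[-0.975, -0.001, 0.222], [-0.222, 0.002, -0.975], [0.0, -1.0, -0.002]]
force: [-2.2, 5.2, 3.3]
finger_gap: 0.0113
```

>>> {"method": "arm_command", "body": {"increments": [[[0,0,0,-0.2,0,0,1],[0,0,0,-0.4,0,0,1],[0,0,0,-0.6,0,0,1],[0,0,0,-0.8,0,0,1],[0,0,0,-1.0,0,0,1],[0,0,0,-1.2,0,0,1],[0,0,0,-1.2,0,0,1],[0,0,0,-1.2,0,0,1]]]}}

```text
time: 11.65
tcp_pos: [0.5585, -0.0212, 0.105]
ee_rot: [[-0.975, 0.001, 0.222], [-0.222, 0.002, -0.975], [-0.001, -1.0, -0.001]]
force: [1.0, 4.4, 1.0]
finger_gap: 0.0111
```

>>> {"method": "arm_command", "body": {"increments": [[[0,0,0,-0.15,0,0,1],[0,0,0,-0.3,0,0,1],[0,0,0,-0.45,0,0,1],[0,0,0,-0.6,0,0,1],[0,0,0,-0.72,0,0,1],[0,0,0,-0.8,0,0,1],[0,0,0,-0.8,0,0,1],[0,0,0,-0.8,0,0,1]]]}}

```text
time: 12.45
tcp_pos: [0.5768, -0.0171, 0.105]
ee_rot: [[-0.975, -0.003, 0.222], [-0.222, 0.001, -0.975], [0.002, -1.0, -0.001]]
force: [-4.3, 2.4, 4.7]
finger_gap: 0.0109
```

>>> {"method": "arm_command", "body": {"increments": [[[0,0,0,-0.04,0,0,1],[0,0,0,-0.08,0,0,1],[0,0,0,-0.12,0,0,1],[0,0,0,-0.12,0,0,1],[0,0,0,-0.12,0,0,1],[0,0,0,-0.12,0,0,1],[0,0,0,-0.12,0,0,1],[0,0,0,-0.12,0,0,1]]]}}

```text
time: 13.25
tcp_pos: [0.5792, -0.0165, 0.105]
ee_rot: [[-0.975, -0.004, 0.222], [-0.222, 0.001, -0.975], [0.004, -1.0, -0.002]]
force: [-6.0, 2.2, 7.3]
finger_gap: 0.0114
```

Run:
```python
from h import *
for _ in range(3):
    p=capture("scene");s=read_state();print(np.round(s["force"],1),np.round(s["tcp_pos"],4))
t=capture("top")
a=p["img"][150:270,180:330];a=cv2.resize(a,(700,560),interpolation=cv2.INTER_CUBIC)
cv2.imwrite("pics/s6.png",a)
cv2.imwrite("pics/t6.png",cv2.resize(t["img"][150:270,270:390],(560,560),interpolation=cv2.INTER_CUBIC))
y=.2245;R=np.array([[np.cos(y),-np.sin(y)],[np.sin(y),np.cos(y)]]);O=np.array([.5542,.0647])
for im in(p,t):
    m=mark_of(im,"wedge_notch");print([(R.T@(atz(ray(im,k["at"]),.022)[:2]-O),k["score"]) for k in m[:1]])
print(R.T@(s["tcp_pos"][:2]-O))
```

```text
[-6.7  3.1  6.8] [ 0.5793 -0.0165  0.105 ]
[-6.2  2.2  4.9] [ 0.5793 -0.0165  0.105 ]
[-6.8  3.6  7.2] [ 0.5793 -0.0165  0.105 ]
[(array([ 0.01311998, -0.09944225]), 0.56)]
[(array([0.07458098, 0.06463982]), 0.32)]
[ 0.00635481 -0.08475209]
```

View pics/s6.png

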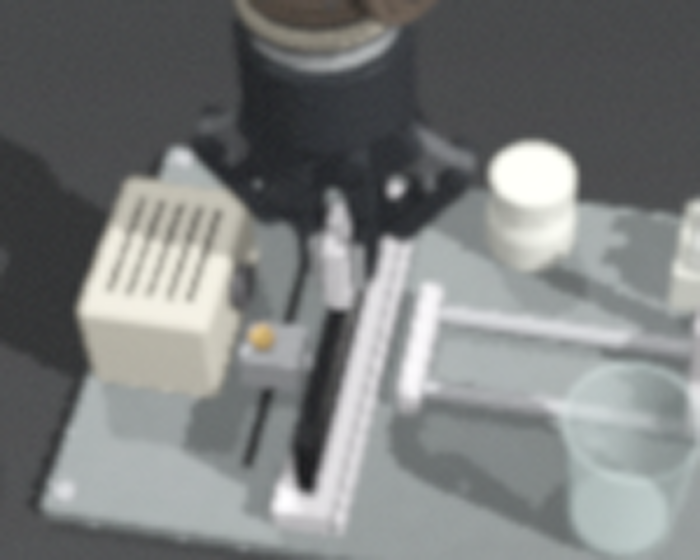

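Run:
```python
from h import *
p=capture("scene");t=capture("top")
y=.2245;R=np.array([[np.cos(y),-np.sin(y)],[np.sin(y),np.cos(y)]]);O=np.array([.5542,.0647])
def pr(x,yy,z):
    w=np.r_[R@np.array([x,yy])+O,z]
    a=proj(p,w);b=proj(t,w)
    print((x,yy,z),"s6",np.round([(a[0]-180)*4.667,(a[1]-150)*4.667]),"t6",np.round([(b[0]-270)*4.667,(b[1]-150)*4.667]))
for l in[(.0064,-.0835,.076),(.0064,-.0835,.119),(.0214,-.0835,.076),(.0064,-.0975,.022),(.018,-.118,.022),(.018,-.118,.038),(.03,-.0835,.076)]:pr(*l)
```

```text
(0.0064, -0.0835, 0.076) s6 [345. 281.] t6 [185. 250.]
(0.0064, -0.0835, 0.119) s6 [341. 225.] t6 [188. 241.]
(0.0214, -0.0835, 0.076) s6 [339. 305.] t6 [178. 220.]
(0.0064, -0.0975, 0.022) s6 [323. 341.] t6 [209. 253.]
(0.018, -0.118, 0.022) s6 [279. 353.] t6 [242. 222.]
(0.018, -0.118, 0.038) s6 [277. 335.] t6 [244. 219.]
(0.03, -0.0835, 0.076) s6 [335. 319.] t6 [174. 203.]
```

View pics/t6.png

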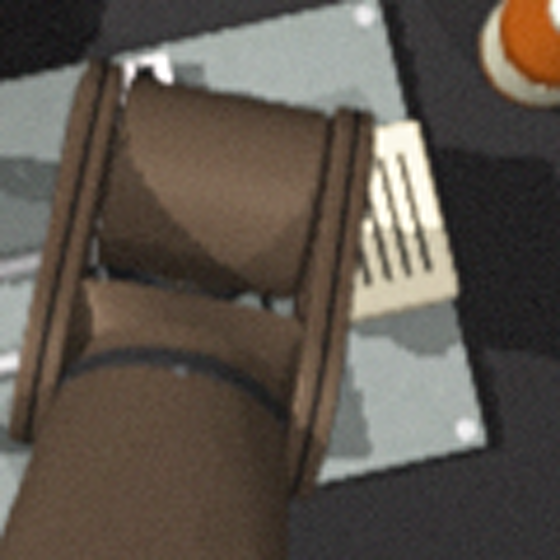

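The scene crop shows the tab's far foot at about (340,306) and the block's top centre at (275,343). The tab is then at local x of about 0.007 and the block at about 0.019. The arm hides the bar in the top view. The notch should be about 10 to 14 mm ahead, so I go on in small steps.

>>> {"method": "arm_command", "body": {"increments": [[[0,0,0,-0.04,0,0,1],[0,0,0,-0.08,0,0,1],[0,0,0,-0.12,0,0,1],[0,0,0,-0.12,0,0,1],[0,0,0,-0.12,0,0,1],[0,0,0,-0.12,0,0,1],[0,0,0,-0.12,0,0,1],[0,0,0,-0.12,0,0,1]]]}}

```text
time: 14.45
tcp_pos: [0.5816, -0.016, 0.105]
ee_rot: [[-0.975, -0.006, 0.223], [-0.223, 0.0, -0.975], [0.006, -1.0, -0.002]]
force: [-9.8, 3.3, 8.4]
finger_gap: 0.0114
```

>>> {"method": "arm_command", "body": {"increments": [[[0,0,0,0.04,0,0,1],[0,0,0,0.08,0,0,1],[0,0,0,0.12,0,0,1],[0,0,0,0.16,0,0,1],[0,0,0,0.16,0,0,1],[0,0,0,0.16,0,0,1],[0,0,0,0.16,0,0,1],[0,0,0,0.16,0,0,1]]]}}

```text
time: 15.25
tcp_pos: [0.581, -0.0161, 0.105]
ee_rot: [[-0.975, 0.004, 0.222], [-0.222, 0.002, -0.975], [-0.004, -1.0, -0.001]]
force: [3.5, 5.9, 1.0]
finger_gap: 0.0116
```

Run:
```python
from h import *
s=read_state();print(s["time"],{k:np.round(s[k],4).tolist() for k in("force","wrist_torque","tcp_pos","joint_positions")})
```

```text
15.25 {'force': [3.4856, 5.8797, 1.0363], 'wrist_torque': [0.8356, -0.2776, -0.1372], 'tcp_pos': [0.581, -0.0161, 0.105], 'joint_positions': [-0.2032, 0.2476, 1.9171, 0.0029, 0.9734, 1.1421]}
```

>>> {"method": "arm_command", "body": {"increments": [[[0,0,0,0.04,0,0,1],[0,0,0,0.08,0,0,1],[0,0,0,0.12,0,0,1],[0,0,0,0.12,0,0,1],[0,0,0,0.12,0,0,1],[0,0,0,0.12,0,0,1],[0,0,0,0.12,0,0,1],[0,0,0,0.12,0,0,1]]]}}

```text
time: 16.05
tcp_pos: [0.5781, -0.0168, 0.1051]
ee_rot: [[-0.975, 0.004, 0.222], [-0.222, 0.002, -0.975], [-0.004, -1.0, -0.001]]
force: [4.0, 6.3, 1.1]
finger_gap: 0.0113
```

>>> {"method": "arm_command", "body": {"increments": [[[0,0,0,0.04,0,0,1],[0,0,0,0.08,0,0,1],[0,0,0,0.12,0,0,1],[0,0,0,0.12,0,0,1],[0,0,0,0.12,0,0,1],[0,0,0,0.12,0,0,1],[0,0,0,0.12,0,0,1],[0,0,0,0.12,0,0,1]]]}}

```text
time: 16.85
tcp_pos: [0.5743, -0.0177, 0.1051]
ee_rot: [[-0.975, 0.001, 0.222], [-0.222, 0.001, -0.975], [-0.001, -1.0, -0.001]]
force: [-0.7, 4.9, 1.5]
finger_gap: 0.0115
```

>>> {"method": "arm_command", "body": {"increments": [[[0,0,0,-0.1,0,0,1],[0,0,0,-0.2,0,0,1],[0,0,0,-0.3,0,0,1],[0,0,0,-0.4,0,0,1],[0,0,0,-0.44,0,0,1],[0,0,0,-0.48,0,0,1],[0,0,0,-0.48,0,0,1],[0,0,0,-0.48,0,0,1]]]}}

```text
time: 17.65
tcp_pos: [0.5836, -0.0156, 0.105]
ee_rot: [[-0.975, -0.006, 0.223], [-0.223, 0.0, -0.975], [0.006, -1.0, -0.002]]
force: [-9.1, 2.8, 8.7]
finger_gap: 0.0116
```

>>> {"method": "arm_command", "body": {"increments": [[[0,0,0,-0.04,0,0,1],[0,0,0,-0.08,0,0,1],[0,0,0,-0.08,0,0,1],[0,0,0,-0.08,0,0,1],[0,0,0,-0.08,0,0,1],[0,0,0,-0.08,0,0,1],[0,0,0,-0.08,0,0,1],[0,0,0,-0.08,0,0,1]]]}}

```text
time: 18.45
tcp_pos: [0.5875, -0.0147, 0.1051]
ee_rot: [[-0.975, 0.0, 0.222], [-0.222, 0.001, -0.975], [-0.0, -1.0, -0.001]]
force: [-1.2, 5.6, 3.6]
finger_gap: 0.011
```

>>> {"method": "arm_command", "body": {"increments": [[[0,0,0,-0.04,0,0,1],[0,0,0,-0.08,0,0,1],[0,0,0,-0.08,0,0,1],[0,0,0,-0.08,0,0,1],[0,0,0,-0.08,0,0,1],[0,0,0,-0.08,0,0,1],[0,0,0,-0.08,0,0,1],[0,0,0,-0.08,0,0,1]]]}}

```text
time: 19.25
tcp_pos: [0.5895, -0.0142, 0.105]
ee_rot: [[-0.975, 0.0, 0.222], [-0.222, 0.001, -0.975], [-0.0, -1.0, -0.001]]
force: [-2.4, 5.4, 3.9]
finger_gap: 0.0112
```

>>> {"method": "arm_command", "body": {"increments": [[[0,0,0,0.04,0,0,1],[0,0,0,0.08,0,0,1],[0,0,0,0.12,0,0,1],[0,0,0,0.16,0,0,1],[0,0,0,0.16,0,0,1],[0,0,0,0.16,0,0,1],[0,0,0,0.16,0,0,1],[0,0,0,0.16,0,0,1]]]}}

```text
time: 20.05
tcp_pos: [0.5888, -0.0144, 0.1051]
ee_rot: [[-0.975, 0.01, 0.222], [-0.222, 0.002, -0.975], [-0.01, -1.0, -0.0]]
force: [11.4, 8.5, -3.9]
finger_gap: 0.0115
```

>>> {"method": "arm_command", "body": {"increments": [[[0,0,0,0.04,0,0,1],[0,0,0,0.08,0,0,1],[0,0,0,0.08,0,0,1],[0,0,0,0.08,0,0,1],[0,0,0,0.08,0,0,1],[0,0,0,0.08,0,0,1],[0,0,0,0.08,0,0,1],[0,0,0,0.08,0,0,1]]]}}

```text
time: 20.85
tcp_pos: [0.5885, -0.0145, 0.1051]
ee_rot: [[-0.975, 0.015, 0.221], [-0.221, 0.003, -0.975], [-0.015, -1.0, 0.001]]
force: [16.9, 9.9, -8.4]
finger_gap: 0.0114
```

>>> {"method": "arm_command", "body": {"increments": [[[0,0,0,0.04,0,0,1],[0,0,0,0.08,0,0,1],[0,0,0,0.08,0,0,1],[0,0,0,0.08,0,0,1],[0,0,0,0.08,0,0,1],[0,0,0,0.08,0,0,1],[0,0,0,0.08,0,0,1],[0,0,0,0.08,0,0,1]]]}}

```text
time: 21.65
tcp_pos: [0.5882, -0.0146, 0.1051]
ee_rot: [[-0.975, 0.02, 0.221], [-0.221, 0.003, -0.975], [-0.02, -1.0, 0.001]]
force: [23.9, 11.2, -12.7]
finger_gap: 0.0111
```

Run:
```python
from h import *
p=capture("scene")
cv2.imwrite("pics/scene7.png",p["img"])
a=p["img"][160:260,190:315];cv2.imwrite("pics/s7.png",cv2.resize(a,(750,600),interpolation=cv2.INTER_CUBIC))
y=.2245;R=np.array([[np.cos(y),-np.sin(y)],[np.sin(y),np.cos(y)]]);O=np.array([.5542,.0647])
s=read_state();l=R.T@(s["tcp_pos"][:2]-O);print(l,s["force"],s["wrist_torque"])
def pr(x,yy,z):
    a=proj(p,np.r_[R@np.array([x,yy])+O,z]);print((x,yy,z),np.round([(a[0]-190)*6,(a[1]-160)*6]))
pr(l[0],-.0835,.119);pr(l[0],-.0835,.076);pr(l[0]+.015,-.0835,.076);pr(l[0],-.0975,.022);pr(.018,-.118,.035);pr(.018,-.118,.012)
```

```text
[ 0.01547835 -0.08485257] [ 24.44416004  11.29988971 -13.15584311] [ 1.59596695 -2.65894154 -0.00339102]
(np.float64(0.015478354827602044), -0.0835, 0.119) [373. 249.]
(np.float64(0.015478354827602044), -0.0835, 0.076) [379. 320.]
(np.float64(0.03047835482760204), -0.0835, 0.076) [371. 351.]
(np.float64(0.015478354827602044), -0.0975, 0.022) [350. 396.]
(0.018, -0.118, 0.035) [296. 375.]
(0.018, -0.118, 0.012) [301. 408.]
```

View pics/s7.png

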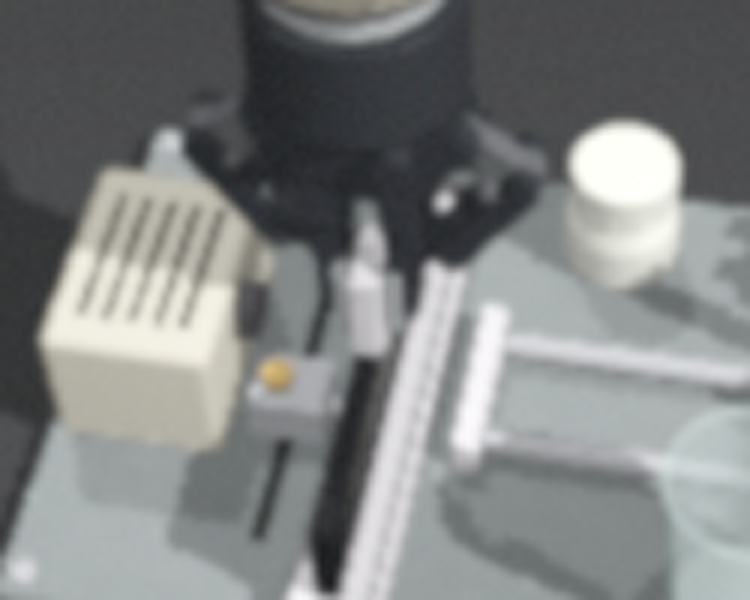

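The crop shows the tab's far foot at (367,355), so the tab is at local x of about 0.0155. The block's top centre is at about (295,378), local x about 0.018 to 0.020, so tab and block are nearly in line. The slide now resists being pulled back by 24 N without moving, so it seems caught. I relieve the pull and test the forward side gently.

>>> {"method": "arm_command", "body": {"increments": [[[0,0,0,-0.1,0,0,1],[0,0,0,-0.2,0,0,1],[0,0,0,-0.28,0,0,1],[0,0,0,-0.28,0,0,1],[0,0,0,-0.28,0,0,1],[0,0,0,-0.28,0,0,1],[0,0,0,-0.28,0,0,1],[0,0,0,-0.28,0,0,1]]]}}

```text
time: 22.5
tcp_pos: [0.5898, -0.0142, 0.1051]
ee_rot: [[-0.975, 0.005, 0.222], [-0.222, 0.002, -0.975], [-0.005, -1.0, -0.001]]
force: [2.3, 6.4, 1.2]
finger_gap: 0.0113
```

>>> {"method": "arm_command", "body": {"increments": [[[0,0,0,-0.04,0,0,1],[0,0,0,-0.08,0,0,1],[0,0,0,-0.08,0,0,1],[0,0,0,-0.08,0,0,1],[0,0,0,-0.08,0,0,1],[0,0,0,-0.08,0,0,1],[0,0,0,-0.08,0,0,1],[0,0,0,-0.08,0,0,1]]]}}

```text
time: 23.3
tcp_pos: [0.591, -0.0139, 0.1051]
ee_rot: [[-0.975, 0.002, 0.222], [-0.222, 0.001, -0.975], [-0.003, -1.0, -0.001]]
force: [-0.3, 6.2, 2.4]
finger_gap: 0.0116
```

>>> {"method": "arm_command", "body": {"increments": [[[0,0,0,-0.04,0,0,1],[0,0,0,-0.08,0,0,1],[0,0,0,-0.08,0,0,1],[0,0,0,-0.08,0,0,1],[0,0,0,-0.08,0,0,1],[0,0,0,-0.08,0,0,1],[0,0,0,-0.08,0,0,1],[0,0,0,-0.08,0,0,1]]]}}

```text
time: 24.1
tcp_pos: [0.5914, -0.0138, 0.105]
ee_rot: [[-0.975, -0.002, 0.223], [-0.223, 0.001, -0.975], [0.002, -1.0, -0.001]]
force: [-6.3, 4.7, 6.1]
finger_gap: 0.0112
```

>>> {"method": "arm_command", "body": {"increments": [[[0,0,0,-0.03,0,0,1],[0,0,0,-0.06,0,0,1],[0,0,0,-0.06,0,0,1],[0,0,0,-0.06,0,0,1],[0,0,0,-0.06,0,0,1],[0,0,0,-0.06,0,0,1],[0,0,0,-0.06,0,0,1],[0,0,0,-0.06,0,0,1]]]}}

```text
time: 24.9
tcp_pos: [0.5917, -0.0138, 0.105]
ee_rot: [[-0.975, -0.006, 0.223], [-0.223, 0.0, -0.975], [0.006, -1.0, -0.002]]
force: [-10.1, 2.5, 8.9]
finger_gap: 0.0115
```

>>> {"method": "arm_command", "body": {"increments": [[[0,0,0,0.05,0,0,1],[0,0,0,0.1,0,0,1],[0,0,0,0.12,0,0,1],[0,0,0,0.12,0,0,1],[0,0,0,0.12,0,0,1],[0,0,0,0.12,0,0,1],[0,0,0,0.12,0,0,1],[0,0,0,0.12,0,0,1]]]}}

```text
time: 25.7
tcp_pos: [0.5913, -0.0139, 0.105]
ee_rot: [[-0.975, 0.002, 0.222], [-0.222, 0.001, -0.975], [-0.002, -1.0, -0.001]]
force: [-1.0, 5.2, 2.8]
finger_gap: 0.0114
```

>>> {"method": "arm_command", "body": {"increments": [[[0,0,0,0.04,0,0,1],[0,0,0,0.08,0,0,1],[0,0,0,0.08,0,0,1],[0,0,0,0.08,0,0,1],[0,0,0,0.08,0,0,1],[0,0,0,0.08,0,0,1],[0,0,0,0.08,0,0,1],[0,0,0,0.08,0,0,1]]]}}

```text
time: 26.5
tcp_pos: [0.591, -0.0139, 0.1051]
ee_rot: [[-0.975, 0.007, 0.222], [-0.222, 0.002, -0.975], [-0.007, -1.0, -0.0]]
force: [6.5, 6.8, -0.7]
finger_gap: 0.0113
```

The slide is pinned here too, but it was pinned 2 mm further back a moment ago, which is ambiguous. A forward leave test in small steps will decide it, with at least 25 mm left to the end stop.

>>> {"method": "arm_command", "body": {"increments": [[[0,0,0,-0.08,0,0,1],[0,0,0,-0.16,0,0,1],[0,0,0,-0.2,0,0,1],[0,0,0,-0.24,0,0,1],[0,0,0,-0.28,0,0,1],[0,0,0,-0.28,0,0,1],[0,0,0,-0.28,0,0,1],[0,0,0,-0.28,0,0,1]]]}}

```text
time: 27.3
tcp_pos: [0.5925, -0.0136, 0.105]
ee_rot: [[-0.975, -0.01, 0.223], [-0.223, -0.0, -0.975], [0.009, -1.0, -0.002]]
force: [-14.4, 2.2, 11.5]
finger_gap: 0.0112
```

>>> {"method": "arm_command", "body": {"increments": [[[0,0,0,-0.02,0,0,1],[0,0,0,-0.04,0,0,1],[0,0,0,-0.06,0,0,1],[0,0,0,-0.06,0,0,1],[0,0,0,-0.06,0,0,1],[0,0,0,-0.06,0,0,1],[0,0,0,-0.06,0,0,1],[0,0,0,-0.06,0,0,1]]]}}

```text
time: 28.1
tcp_pos: [0.5927, -0.0135, 0.1049]
ee_rot: [[-0.975, -0.014, 0.223], [-0.223, -0.001, -0.975], [0.014, -1.0, -0.003]]
force: [-17.6, 0.8, 14.8]
finger_gap: 0.011
```

>>> {"method": "arm_command", "body": {"increments": [[[0,0,0,0.1,0,0,1],[0,0,0,0.2,0,0,1],[0,0,0,0.3,0,0,1],[0,0,0,0.34,0,0,1],[0,0,0,0.3,0,0,1],[0,0,0,0.27,0,0,1],[0,0,0,0.27,0,0,1],[0,0,0,0.27,0,0,1]]]}}

```text
time: 28.9
tcp_pos: [0.5912, -0.0139, 0.105]
ee_rot: [[-0.975, 0.002, 0.222], [-0.222, 0.001, -0.975], [-0.002, -1.0, -0.001]]
force: [0.2, 5.9, 2.5]
finger_gap: 0.0113
```

Run:
```python
from h import *
p=capture("scene")
s=read_state();print(s["time"],np.round(s["tcp_pos"],4),np.round(s["force"],1),np.round(s["wrist_torque"],2))
y=.2245;R=np.array([[np.cos(y),-np.sin(y)],[np.sin(y),np.cos(y)]]);O=np.array([.5542,.0647]);print(R.T@(s["tcp_pos"][:2]-O))
a=p["img"][185:255,210:290];cv2.imwrite("pics/s8.png",cv2.resize(a,(680,595),interpolation=cv2.INTER_CUBIC))
def pr(x,yy,z):
    a=proj(p,np.r_[R@np.array([x,yy])+O,z]);print((x,yy,z),np.round([(a[0]-210)*8.5,(a[1]-185)*8.5]))
for x in(.008,.018,.028):
    pr(x,-.1075,.035);pr(x,-.1285,.035);pr(x,-.1075,.012)
```

```text
28.95 [ 0.5912 -0.0139  0.1051] [0.7 6.  2.3] [ 0.77  0.02 -0.19]
[ 0.0185815  -0.08485624]
(0.008, -0.1075, 0.035) [294. 295.]
(0.008, -0.1285, 0.035) [221. 285.]
(0.008, -0.1075, 0.012) [299. 343.]
(0.018, -0.1075, 0.035) [287. 324.]
(0.018, -0.1285, 0.035) [213. 314.]
(0.018, -0.1075, 0.012) [292. 371.]
(0.028, -0.1075, 0.035) [279. 353.]
(0.028, -0.1285, 0.035) [205. 343.]
(0.028, -0.1075, 0.012) [284. 400.]
```

View pics/s8.png

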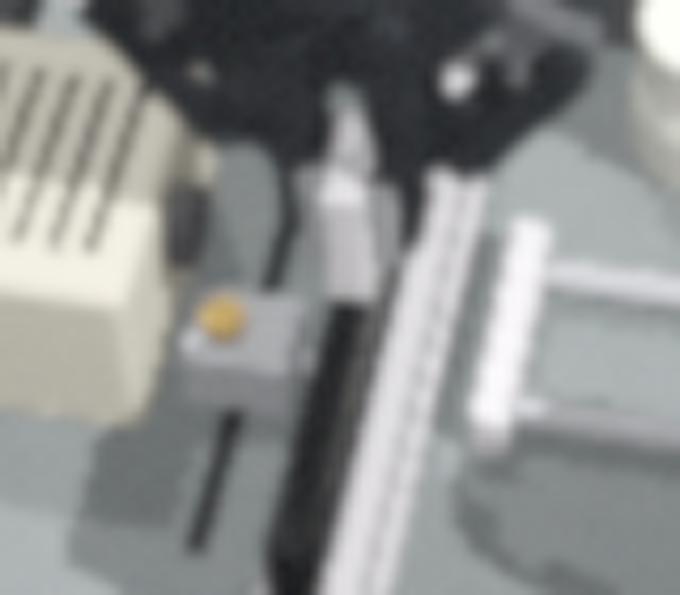

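The crop shows the block's top centre at about (245,335). The light spot of the ball shows at about (312,352), local x about 0.018. The held tab is at local x 0.0186, in line with it to about 1 mm, and the force along the slide is nearly zero. Hand in.

Run:
```python
from h import *
p=capture("scene");y=.2245;R=np.array([[np.cos(y),-np.sin(y)],[np.sin(y),np.cos(y)]]);O=np.array([.5542,.0647])
m=mark_of(p,"carriage_post");print([R.T@(atz(ray(p,k["at"]),.1)[:2]-O) for k in m[:1]])
s=read_state();print(s["time"],s["tcp_pos"],s["force"],s["finger_gap"]);print(hand_in())
```

```text
[array([-0.02283094,  0.11224359])]
29.05 [ 0.59117878 -0.01385443  0.10502675] [2.08303624 6.04262309 2.33268756] 0.011011569342742474
the job is handed in; nothing more can be done
None
```

I slid the carriage home by its post and pushed the wedge slide into what I take to be the notch. I handed in at 29 s of 64 s with the tab still gripped. `hand_in()` gives no verdict, so the seating rests on the checks below.

- **Carriage:** it moved about 81 mm, then stopped dead at about 43 N. A picture showed it against the stop, and the last network mark still puts the post there (local y about 0.112 m).
- **Tight stretch on the wedge:** it resisted in both directions (−10 N forward, about +5 N back) from 7 to 14 mm before the final spot. I took this as friction, not the notch, and pushed on.
- **Final spot:** the slide is held from both sides. It resisted about 17 N forward from here and about 26 N back, the latter from a point about 2 mm further back. The force along the slide was about 3 N at hand-in. The tab is at local x 0.0186 m and the ball shows at about 0.018 m in the picture. The grip reads 11 mm on the 12 mm tab.

**Checks that disagreed:**
- The hold is firmer than the 8 to 16 N the text gives for leaving the notch.
- I did not clearly feel the 7 N draw or a distinct click on the way in.
- The slide was first held about 2 mm further back than where it rests now. That is why I judged the centring from the forces and the picture together.

None of the surrounding things looked shifted in the pictures I viewed.

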